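# Tip the meter onto its back and switch it on

### The job

The hand-held meter has been left standing on its long side. With the fingertips, push it over where it stands so that it lies flat on its green back with the screen facing up, then press its yellow power button fully in and let go. Only push: do not pick up or carry the meter, do not let it fall on its face or shove it off across the mat, and leave the spool, the insulator and the scissors alone.

Things in the scene. Friction and masses are not known exactly. Their poses are not given: they have to be found in the camera images.
- meter: Multimeter 175 x 85 x 45 mm, about 0.4 kg, dark grey front shell, bright green back shell. It starts on a long side (85 high, 45 deep at the foot), turned any way. Origin: middle of that long side. x points out of the face (level at first, straight up once it lies on its back), y along the length from jacks to screen, z across the width (up at first). Face at x = +22.5 mm, back at -22.5 mm.
- meter_centre (a point): Centre of the meter, 42.5 mm from its origin along its z; same axes. Lying on its back, the meter's face is 45 mm above the mat.
- meter_push (a point): Point on the meter's face at mid-length, 75 mm from the side it first stands on (10 mm below the top edge), on the 10 mm wide, 3 mm raised rim round screen, dial, button and jacks; same axes. Pushed here against x the meter tips over the bottom edge of its back and past about 30 degrees falls by itself; pushed low down it slides.
- power_top (a point): Centre of the outer end of the yellow power button, a round stud 18 mm in diameter on the meter's face, 42 mm from mid-length towards the jacks and 30 mm from the side the meter first stands on. Released it stands 6 mm proud of the rim, so its end is 51 mm above the mat when the meter lies on its back. Same axes as the meter.
- power (a joint): Travel of the yellow button into the meter, m: 0 released, 0.004 fully in. It springs back; it begins to give at 1.6 N and is fully in at about 5 N.
- mat: Fixed blue-grey bench mat, 550 (x) by 840 (y) by 3 mm; everything stands on it. Origin: centre of its underside, on the bench; its top is at z = 0.003.
- spool: Bystander: blue solder spool standing on end, 58 mm in diameter, 58 mm high, beyond one end of the meter. Origin: centre of its underside.
- insulator: Bystander: cream insulator with a dark red foot, 60 mm in diameter, 56 mm high, beyond one end of the meter. Origin: centre of its underside.
- scissors: Bystander: scissors lying flat, about 160 mm long, 60 mm wide, 10 mm high, with one red and one dark handle ring, somewhere on the face side of the meter, parallel to it more or less, its middle 150 to 180 mm away. Origin: near the middle of its underside, blades to its x.
There are look-alikes about, which are no part of the job. Leave any blue or brown look-alike of the meter alone.

How it is judged:
By the outcome, as a careful person would: the job done as asked, in the order asked, and still so for the second after the job is handed in, with the robot touching nothing.
It also fails if it takes over 40 s, if anything falls off the work surface, if the arm or the gripper's body presses on something with over 40 N, if the wrist force passes 120 N, or if a joint passes its speed limit or range.

### The arm

A 7-joint arm with a two-finger parallel gripper is mounted at the origin on the work surface. World frame = base frame: x ahead of the robot, y to its left, z up, the work surface at z = 0. Lengths are in mm, angles in rad, forces in N, time in s.
With the tool pointing down it reaches from about 400 to 875 mm from the base axis. Payload 4.4 kg.
Tool frame: the origin (TCP) lies midway between the tips of the shut fingers; the grasp point (between the pads) lies 19 mm behind it; z points along the fingers, y is the line along which they close (so a half turn about z gives the same grasp; the last joint's range is limited). The gripper opens to 85 mm and grips with 20 to 120 N. Pads are 22 mm wide; open, the fingers measure 114 mm over their backs; the gripper's body (76 mm by 85 mm) begins 54 mm behind the grasp point. The pads swing forward as they close: fully open they stand 13 mm farther back than shut.
Start: joints at [1.113, 0.628, 0.038, 1.517, -0.027, 0.996, -0.02], TCP at [248.233, -600.748, 204.913] pointing down, gripper open.
Joint ranges: [-3.06, 3.06], [-0.37, 2.12], [-1.25, 1.32], [0.18, 2.47], [-1.1, 4.24], [0.23, 1.98], [-2.94, 2.94]. Speed limits (rad/s): [2.57, 2.57, 3.14, 3.14, 3.14, 3.14, 3.14].

### API

Orientations are given as [roll, pitch, yaw] about the fixed x, y, z axes, in that order (R = Rz(yaw) Ry(pitch) Rx(roll)).
In Python, from cell import ctrl gives the robot as it stands. The module is installed in compiled form; this text tells all that it offers.
- The arm moves only by the tool step_arm, never from a script. Its argument "commands" is one flat list of numbers, 7 for each row, row after row: the shift along the tool's x, y, z in cm, then the turn, a rotation vector about the tool's x, y, z in rad, then the opening, from 0 (shut) to 1 (fully open). A call has 1 to 10 rows; each row is the pose to reach, as a shift and turn from the pose commanded when the call began, along the tool's axes at that moment; what a row does not reach only later rows make up. A row lasts 1/10 s, in which the tool goes at most 50 mm and 8.59 degrees, less where a joint would pass 70% of its speed; a pose out of reach is approached as far as the arm can. A call with a gripper value outside its range is refused whole. The fingers move at their own pace and stop on an object; the grip force is fixed at half the most. Time passes only in rows, so rows that repeat a pose let the fingers close. It gives the time, the measured TCP pose, the force, the opening and the grip force at its end, in the units of the state.
- ctrl.read_state(): the state, without advancing time (a new reading comes with each control period).
- ctrl.get_image(name): name is "scene" or "top" or "wrist"; returns a dict with "image" (480x640x3 uint8, red, green, blue), "range_z" (480x640 float32, mm along the optical axis (not along the pixel's ray), 0 where there is no reading), "vfov" (degrees; the focal length in pixels is half the picture's height over the tangent of half this angle, whatever the lens; pixels are square), "cx", "cy" (the principal point, pixels), "world_to_cam" (4x4, takes a point from world to camera coordinates). Camera axes: x right, y down, z forward; pixel columns grow to the right and rows downward; lengths in mm; the calibration is good to about 2 mm. A picture is of the moment at which its call begins.
- ctrl.finish_job(): hands the job in; it is judged then, once.
The state is a dict: "clock": time; "qpos": joint angles; "qd": joint speeds; "tau": joint torques, N m; "eef_pos": TCP position; "tool_rot": TCP orientation; "force": force on the tool from outside, world axes, zero at the start; "torque": the same for the moment, N m; "width": finger opening in mm; "gripper_force": force on a finger pad.
Only numpy, scipy, OpenCV 4.12 (cv2) and the standard library are available. Lean on these libraries where they do the work, as an engineer would, in place of code of your own. Each camera call takes 0.05 s, during which the arm holds its last target. There are 200 camera calls.

## Working session

There is one attempt and no reset: what is moved stays moved. The work goes in short steps, Python scripts to look and compute and a tool call to move; the robot and the scene stay as the last step left them, time stands still between calls to the robot, and variables do not carry over. Pictures are saved under pics/ and viewed, at most 10 in all, crops included, and the job is handed in when it is done.

Besides the shell and the picture viewer there is one more tool, called as name(argument=value, ...) on one line, values as JSON. step_arm: Moves the arm, as the interface text tells. Its arguments: {"type":"object","properties":{"commands":{"type":"array"}},"required":["commands"]}

```bash
mkdir -p pics
cat > h.py <<'E'
import numpy as np, cv2
from cell import ctrl
from scipy.spatial.transform import Rotation as R
def shot(n,f=None):
    d=ctrl.get_image(n)
    if f: cv2.imwrite('pics/'+f,cv2.cvtColor(d['image'],cv2.COLOR_RGB2BGR))
    return d
def cloud(d):
    f=240/np.tan(np.radians(d['vfov'])/2); z=d['range_z'].astype(float)
    v,u=np.mgrid[:480,:640]
    p=np.stack([(u-d['cx'])*z/f,(v-d['cy'])*z/f,z,np.ones_like(z)],-1)
    return (p@np.linalg.inv(d['world_to_cam']).T)[...,:3]
E
python3 - <<'E'
from h import *
print(ctrl.read_state())
a=shot('top','top.png');b=shot('scene','scene.png')
np.savez('s.npz',top=a['image'],tc=cloud(a),scene=b['image'],sc=cloud(b))
for d in(a,b): print(d['vfov'],d['cx'],d['cy'],np.linalg.inv(d['world_to_cam']).round(2))
E
```

```text
{'clock': 0.0, 'qpos': array([ 1.11324205,  0.62933311,  0.03846522,  1.51834709, -0.02699271,
        0.99628931, -0.01999627]), 'qd': array([ 0.00146553, -0.00035375,  0.00083422,  0.00044394,  0.00104943,
        0.00038966, -0.00047454]), 'tau': array([-1.63401983e-04, -5.63410950e+01,  1.22657441e+00, -1.93445170e+01,
        1.11585186e-02,  1.03980102e-02,  1.89529646e-05]), 'eef_pos': array([ 247.93729741, -600.14355963,  204.0046775 ]), 'tool_rot': array([-3.13973494e+00,  4.31608272e-05,  3.91743663e-01]), 'force': array([-0.16929655,  0.4344057 ,  0.26634966]), 'torque': array([-0.04064649,  0.01226946,  0.02769641]), 'gripper_force': 0.0, 'width': 84.98993488037368}
46.137017062852856 322.06681381536475 229.1873608590048 [[-3.00000e-02 -9.80000e-01  1.70000e-01  3.07580e+02]
 [-1.00000e+00  3.00000e-02  1.00000e-02  1.55220e+02]
 [-1.00000e-02 -1.70000e-01 -9.80000e-01  1.39543e+03]
 [ 0.00000e+00  0.00000e+00  0.00000e+00  1.00000e+00]]
57.72390213702887 320.24109948586914 235.86233246899266 [[ 6.50000e-01  6.30000e-01 -4.30000e-01  1.06508e+03]
 [ 7.60000e-01 -5.50000e-01  3.50000e-01 -2.50010e+02]
 [-1.00000e-02 -5.50000e-01 -8.30000e-01  1.06279e+03]
 [ 0.00000e+00  0.00000e+00  0.00000e+00  1.00000e+00]]
```

View pics/top.png

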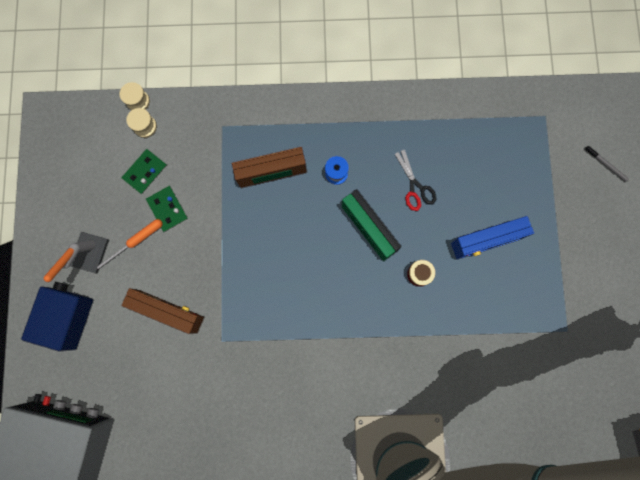

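View pics/scene.png

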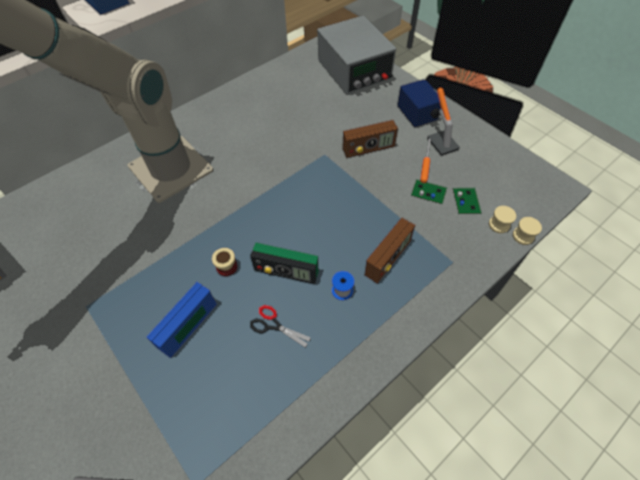

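Candidates: green-backed, dark-faced unit at top (370,225) / scene (285,262). Look-alikes: brown at top (270,167) and (163,310), blue at (492,238), green circuit boards at (145,170) and (167,208). I choose the green/grey one, with its face towards the scissors, and check it in a crop.

Run:
```python
from h import *
s=np.load('s.npz')
c=cv2.resize(s['scene'][220:340,200:380],None,fx=4,fy=4,interpolation=3); cv2.imwrite('pics/crop.png',c[...,::-1])
for k,kc,(u0,u1,v0,v1) in(('top','tc',(330,410,180,270)),('scene','sc',(240,330,230,295))):
    P=s[kc][v0:v1,u0:u1].reshape(-1,3); I=s[k][v0:v1,u0:u1].reshape(-1,3)
    m=(P[:,2]>80)&(P[:,2]<96); Q=P[m]
    r=cv2.minAreaRect(Q[:,:2].astype(np.float32)); print(k,m.sum(),Q[:,2].mean(),r,cv2.boxPoints(r).round(0).tolist())
    h=cv2.cvtColor(I[None],cv2.COLOR_RGB2HSV)[0]
    g=m&(h[:,0]>50)&(h[:,0]<85)&(h[:,1]>120); print(' green mean',P[g].mean(0),'dark mean',P[m&~g].mean(0))
    y=(h[:,0]>20)&(h[:,0]<35)&(h[:,1]>150); print(' yellow',y.sum(),P[y].mean(0) if y.any() else '')
# bystanders: everything above mat nearby
P=s['tc'];m=((P[...,2]>9)&(P[...,2]<150)).astype(np.uint8)
n,l,st,ce=cv2.connectedComponentsWithStats(m)
for i in range(1,n):
    if st[i,4]>40 and 220<ce[i][0]<560 and 110<ce[i][1]<345:
        q=P[l==i]; print(ce[i].round(),q.min(0).round(),q.max(0).round())
```

```text
top 1407 87.51975617517726 ((549.94189453125, 48.900604248046875), (175.14097595214844, 46.012184143066406), 34.885009765625) [[465.0, 18.0], [491.0, -20.0], [635.0, 80.0], [609.0, 118.0]]
 green mean [544.05134697  55.90928439  87.41503528] dark mean [556.59606144  36.80965592  87.68244418]
 yellow 0 
scene 1063 88.56622749268429 ((552.29248046875, 47.58769226074219), (174.79904174804688, 47.125274658203125), 34.621116638183594) [[467.0, 17.0], [494.0, -21.0], [638.0, 78.0], [611.0, 117.0]]
 green mean [550.1894421   54.26056823  88.9062256 ] dark mean [559.58057131  39.0929717   88.16409421]
 yellow 27 [532.13636315   2.33164616  35.12892013]
[270. 167.] [664. 200.   9.] [747. 386.  97.]
[404. 163.] [686. -64.   9.] [743. -25.  17.]
[337. 169.] [666.  98.   9.] [741. 152.  69.]
[413. 193.] [593. -84.   9.] [686. -47.  22.]
[428. 194.] [ 607. -122.    9.] [657. -81.  19.]
[370. 225.] [467. -18.   9.] [652. 116.  97.]
[492. 238.] [ 466. -349.    9.] [ 572. -152.   97.]
[421. 273.] [ 402. -102.    9.] [461. -39.  66.]
```

View pics/crop.png

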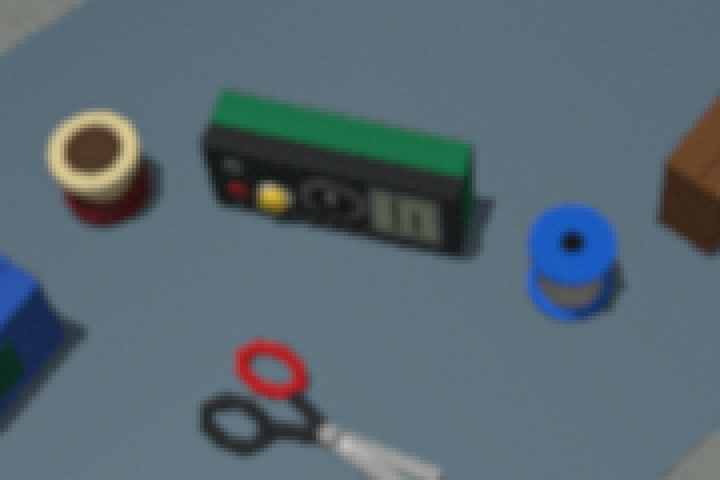

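The crop shows the green back, the dark face, the screen at the spool end (410,215) and the yellow button near the jacks (272,198). This is the meter. Its centre is about (551, 48), its length runs along yaw 34.75°, and its face normal is n=(0.57,-0.82). I'll go above the face side with the fingers shut.

step_arm(commands=[54.3,-41.5,0,0,0,-0.215,0,54.3,-41.5,0,0,0,-0.215,0,54.3,-41.5,0,0,0,-0.215,0,54.3,-41.5,0,0,0,-0.215,0,54.3,-41.5,0,0,0,-0.215,0,54.3,-41.5,0,0,0,-0.215,0,54.3,-41.5,0,0,0,-0.215,0,54.3,-41.5,0,0,0,-0.215,0,54.3,-41.5,0,0,0,-0.215,0,54.3,-41.5,0,0,0,-0.215,0])

```text
clock: 1.1
eef_pos: [499.9, -166.6, 204.8]
tool_rot: [-3.141, 0.0, 0.607]
force: [1.2, -0.8, -0.6]
width: -0.2
gripper_force: 0.0
```

step_arm(commands=[15.5,-7.0,0,0,0,0,0,15.5,-7.0,0,0,0,0,0,15.5,-7.0,0,0,0,0,0,15.5,-7.0,0,0,0,0,0,15.5,-7.0,0,0,0,0,0,15.5,-7.0,0,0,0,0,0])

```text
clock: 1.7
eef_pos: [586.2, -23.0, 204.4]
tool_rot: [-3.141, 0.002, 0.607]
force: [-0.2, -0.6, 0.1]
width: 0.2
gripper_force: 0.0
```

Run:
```python
from h import *
s=ctrl.read_state();print(s['eef_pos'],s['tool_rot'])
a=shot('wrist','w1.png');C=cloud(a);I=a['image']
m=(C[...,2]>78)&(C[...,2]<95)
n,l,st,ce=cv2.connectedComponentsWithStats(m.astype(np.uint8))
for i in range(1,n):
    if st[i,4]>300:
        q=C[l==i]; print(st[i],q[:,2].mean(),cv2.minAreaRect(q[:,:2].astype(np.float32)),I[l==i].mean(0))
```

```text
[586.22586239 -22.95492217 204.36917977] [-3.14140980e+00  1.74591612e-03  6.07307299e-01]
[  185    95    70   204 10944] 86.56161641603956 ((552.005615234375, 49.65856170654297), (174.67630004882812, 45.72429275512695), 34.837738037109375) [16.14491959 80.46701389 52.82328216]
```

View pics/w1.png

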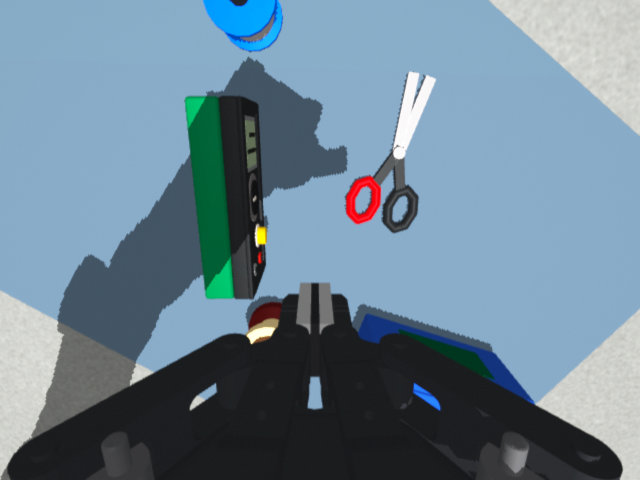

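The wrist view shows the meter upright at (225,195), its face and button (262,235) towards the tool, and the scissors clear at (400,150). I'll line up at mid-length and descend to the rim height.

step_arm(commands=[1.3,0,5,0,0,0,0,1.3,0,9,0,0,0,0,1.3,0,12.4,0,0,0,0,1.3,-2.5,12.4,0,0,0,0,1.3,-3.0,12.4,0,0,0,0,1.3,-3.5,12.4,0,0,0,0,1.3,-3.8,12.4,0,0,0,0,1.3,-4.1,12.4,0,0,0,0,1.3,-4.1,12.4,0,0,0,0])

```text
clock: 2.65
eef_pos: [574.7, 18.4, 81.7]
tool_rot: [3.141, -0.001, 0.607]
force: [0.2, -0.3, -0.1]
width: -0.0
gripper_force: 0.0
```

step_arm(commands=[0,-0.4,0,0,0,0,0,0,-0.8,0,0,0,0,0,0,-1.2,-0.1,0,0,0,0,0,-1.6,-0.3,0,0,0,0,0,-2.0,-0.45,0,0,0,0,0,-2.0,-0.45,0,0,0,0])

```text
clock: 3.25
eef_pos: [562.6, 35.8, 85.7]
tool_rot: [-3.141, -0.0, 0.608]
force: [0.4, 0.4, 0.2]
width: 0.2
gripper_force: 0.0
```

Run:
```python
from h import *
s=ctrl.read_state();print(s['eef_pos'],s['force'])
a=shot('scene');cv2.imwrite('pics/p1.png',cv2.resize(a['image'][210:340,200:380],None,fx=4,fy=4)[...,::-1])
```

```text
[562.59914024  35.83143078  85.74180228] [0.35528981 0.3872662  0.19812617]
```

View pics/p1.png

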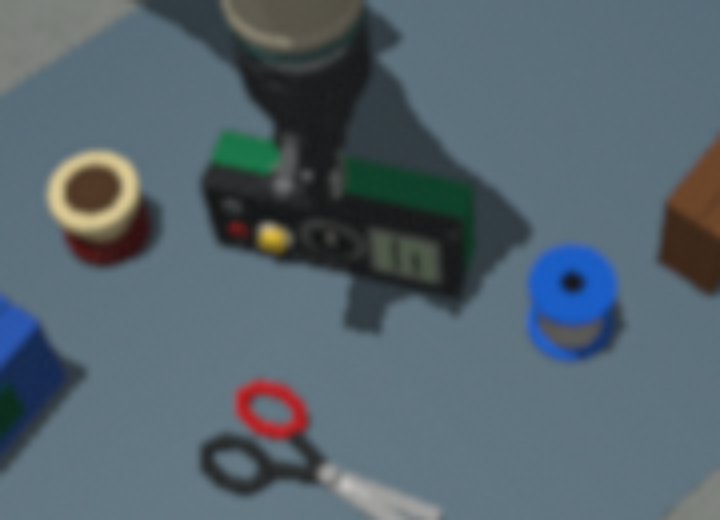

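The fingers are at the top rim and the meter is still upright or only slightly tilted. I'll measure the tilt.

```bash
cat > tilt.py <<'E'
from h import *
O=np.array([552,49]);l=np.array([.8213,.5705]);n=np.array([.5705,-.8213])
s=ctrl.read_state();p=s['eef_pos'];print('tcp l,n,z',(p[:2]-O)@l,(p[:2]-O)@n,p[2],s['force'],s['clock'])
for k in('wrist','scene','top'):
    a=shot(k);C=cloud(a);hs=cv2.cvtColor(a['image'],cv2.COLOR_RGB2HSV)
    L=(C[...,:2]-O)@l;N=(C[...,:2]-O)@n;Z=C[...,2]
    g=(hs[...,0]>50)&(hs[...,0]<85)&(hs[...,1]>120)&(abs(L)<100)&(abs(N)<120)&(Z>6)&(Z<130)
    y=(hs[...,0]>20)&(hs[...,0]<35)&(hs[...,1]>150)&(abs(L)<100)&(abs(N)<120)&(Z>6)
    for nm,m in(('green',g),('yellow',y)):
        if m.sum()>5: print(k,nm,m.sum(),'L',np.percentile(L[m],[2,50,98]).round(),'N',np.percentile(N[m],[2,50,98]).round(),'Z',np.percentile(Z[m],[2,50,98]).round())
    e=(abs(abs(L)-50)<25)&(N>-30)&(N<45)&(Z>80)&(Z<110)
    if e.sum()>50: print(k,'top slope deg',np.degrees(np.arctan(np.polyfit(N[e],Z[e],1)[0])),Z[e].max())
E
python3 tilt.py
```

```text
tcp l,n,z 1.090275792501298 17.346246489084095 85.62695681875533 [-0.18295595 -0.04126358  0.04587691] 3.3
wrist green 11823 L [-30.  38.  85.] N [-22. -10.   3.] Z [85. 87. 88.]
wrist top slope deg 0.06833915407464451 89.15860597774468
scene green 439 L [-83.  30.  87.] N [-18.  -5.   8.] Z [43. 89. 92.]
scene yellow 27 L [-53. -42. -35.] N [21. 27. 30.] Z [12. 38. 44.]
scene top slope deg -2.4899736635763463 94.01323798841656
top green 1001 L [-86. -15.  82.] N [-25. -16.   3.] Z [18. 86. 93.]
top top slope deg 0.0824466659865862 98.13262868007746
```

```bash
python3 -c "
from h import *
shot('wrist','w2.png')"
```

```text
(no output)
```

View pics/w2.png

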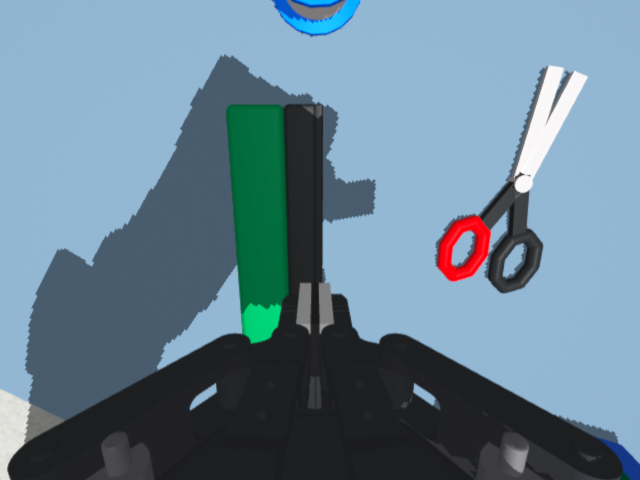

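The tip is at (315,290), over the top edge, and the meter has not moved (tilt 0°). The finger rode too high, so I'll back off, go about 12 mm lower and push again.

step_arm(commands=[0,0,-1.0,0,0,0,0,0,3.0,-1.0,0,0,0,0,0,3.0,-1.0,0,0,0,0,0,3.0,1.4,0,0,0,0,0,3.0,1.4,0,0,0,0,0,2.0,1.4,0,0,0,0,0,1.5,1.4,0,0,0,0,0,1.2,1.4,0,0,0,0,0,1.2,1.4,0,0,0,0])

```text
clock: 4.4
eef_pos: [569.6, 26.2, 72.1]
tool_rot: [3.141, -0.001, 0.608]
force: [0.4, -0.0, -0.8]
width: -0.1
gripper_force: 0.0
```

```bash
python3 tilt.py
```

```text
tcp l,n,z 1.4528407160470793 28.757975897028512 72.13987261920441 [ 0.43775272 -0.02983109 -0.7773286 ] 4.4
wrist green 13365 L [-22.  40.  86.] N [-22.  -9.   3.] Z [85. 87. 88.]
wrist top slope deg -0.1777237173348742 89.25260155582293
scene green 421 L [-83.  30.  87.] N [-18.  -4.   7.] Z [42. 89. 93.]
scene yellow 27 L [-57. -43. -35.] N [20. 27. 30.] Z [15. 37. 43.]
scene top slope deg -1.8321606100169094 96.21036432131427
top green 1063 L [-85. -11.  81.] N [-25. -17.   3.] Z [20. 86. 93.]
top top slope deg 0.8325923305180266 94.89582000136056
```

step_arm(commands=[0,-0.4,0,0,0,0,0,0,-0.8,-0.1,0,0,0,0,0,-1.2,-0.3,0,0,0,0,0,-1.6,-0.45,0,0,0,0,0,-1.6,-0.45,0,0,0,0])

```text
clock: 5.05
eef_pos: [560.3, 39.2, 76.2]
tool_rot: [-3.141, -0.0, 0.608]
force: [0.9, -0.2, 0.7]
width: 0.2
gripper_force: 0.0
```

```bash
python3 tilt.py
```

```text
tcp l,n,z 1.1739941390448614 12.774828781901444 76.21147287079997 [ 0.8685862  -0.18671467  0.68546381] 5.05
wrist green 12317 L [-23.  42.  85.] N [-22. -10.   3.] Z [85. 87. 88.]
wrist top slope deg 0.11201388212447162 89.60380864476141
scene green 435 L [-83.  30.  87.] N [-18.  -5.   7.] Z [47. 89. 93.]
scene yellow 27 L [-54. -42. -36.] N [21. 27. 29.] Z [12. 36. 43.]
scene top slope deg -1.9280097194145263 95.3324733766301
top green 959 L [-86. -18.  82.] N [-25. -15.   3.] Z [17. 86. 93.]
top top slope deg 0.471113643105849 97.1564506201712
```

Run:
```python
from h import *
O=np.array([552,49]);l=np.array([.8213,.5705]);n=np.array([.5705,-.8213])
a=shot('scene');C=cloud(a);cv2.imwrite('pics/p2.png',cv2.resize(a['image'][220:310,230:350],None,fx=6,fy=6,interpolation=cv2.INTER_NEAREST)[...,::-1])
for u in(272,276,280,284):
  for v in range(245,275,2):
    p=C[v,u];print(u,v,'L%.0f N%.0f Z%.0f'%((p[:2]-O)@l,(p[:2]-O)@n,p[2]),a['image'][v,u],end=' | ' if v%4==1 else '\n')
  print()
```

```text
272 245 L-2 N52 Z216 [59 60 61] | 272 247 L-2 N54 Z210 [75 76 78]
272 249 L-2 N57 Z207 [85 89 89] | 272 251 L-1 N61 Z205 [87 90 90]
272 253 L0 N65 Z202 [86 89 90] | 272 255 L1 N67 Z197 [91 93 94]
272 257 L3 N73 Z198 [102 104 104] | 272 259 L3 N76 Z194 [69 71 71]
272 261 L-27 N22 Z81 [32 33 35] | 272 263 L-29 N21 Z69 [25 26 27]
272 265 L-31 N19 Z55 [23 26 26] | 272 267 L-32 N20 Z45 [59 58 52]
272 269 L-32 N21 Z36 [99 95 80] | 272 271 L-34 N20 Z21 [68 66 56]
272 273 L-35 N21 Z11 [29 31 31] | 
276 245 L8 N52 Z220 [32 35 35] | 276 247 L8 N55 Z216 [32 35 36]
276 249 L7 N54 Z205 [30 31 33] | 276 251 L-5 N32 Z158 [33 35 36]
276 253 L6 N56 Z190 [57 58 58] | 276 255 L7 N60 Z189 [69 70 70]
276 257 L11 N70 Z197 [41 43 44] | 276 259 L12 N73 Z192 [34 37 37]
276 261 L-16 N22 Z86 [29 30 31] | 276 263 L-17 N20 Z73 [27 29 29]
276 265 L-19 N20 Z61 [42 43 43] | 276 267 L-19 N22 Z55 [54 54 54]
276 269 L-21 N19 Z37 [50 50 49] | 276 271 L-23 N19 Z24 [36 37 38]
276 273 L-24 N19 Z12 [30 32 31] | 
280 245 L11 N37 Z198 [26 28 28] | 280 247 L12 N41 Z196 [24 24 26]
280 249 L6 N31 Z170 [27 29 29] | 280 251 L4 N2
[... 156 characters left out ...]
 L-4 N23 Z94 [26 27 28] | 280 263 L-5 N22 Z82 [25 27 26]
280 265 L-6 N22 Z69 [49 49 49] | 280 267 L-7 N22 Z59 [37 36 37]
280 269 L-8 N23 Z49 [30 32 30] | 280 271 L-10 N20 Z33 [26 27 27]
280 273 L-11 N20 Z21 [28 29 31] | 
284 245 L17 N29 Z188 [23 25 27] | 284 247 L16 N28 Z178 [27 30 29]
284 249 L16 N29 Z170 [39 43 41] | 284 251 L12 N24 Z151 [33 36 36]
284 253 L12 N25 Z144 [51 50 50] | 284 255 L10 N23 Z129 [71 73 71]
284 257 L8 N20 Z114 [75 76 75] | 284 259 L9 N23 Z110 [63 65 63]
284 261 L6 N19 Z92 [34 34 34] | 284 263 L6 N23 Z87 [22 23 24]
284 265 L3 N18 Z67 [36 38 38] | 284 267 L4 N21 Z63 [43 43 43]
284 269 L4 N23 Z54 [37 37 37] | 284 271 L2 N21 Z40 [29 30 29]
284 273 L1 N21 Z29 [30 30 31] |
```

View pics/p2.png

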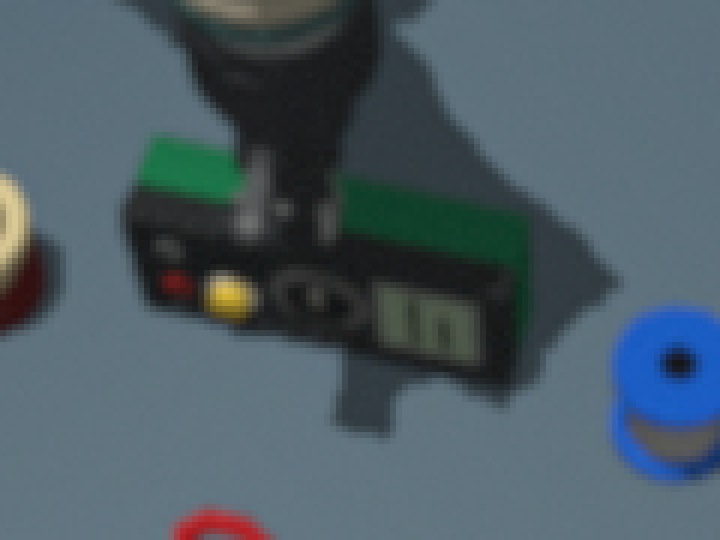

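The crop shows the finger in front of or over the upper edge at (290,230), with the meter still upright. The tip's real height needs checking in the wrist depth image.

Run:
```python
from h import *
O=np.array([552,49]);l=np.array([.8213,.5705]);n=np.array([.5705,-.8213])
a=shot('wrist','w3.png');C=cloud(a)
print(ctrl.read_state()['eef_pos'])
f=240/np.tan(np.radians(a['vfov'])/2);print(f,a['cx'],a['cy'],np.linalg.inv(a['world_to_cam']).round(2).tolist())
for u in(303,308,314,320,326):
  for v in(276,280,284,286,290,295,300,310,320,340,360):
    p=C[v,u];print('%d,%d L%.0f N%.0f Z%.0f'%(u,v,(p[:2]-O)@l,(p[:2]-O)@n,p[2]),end=' | ')
  print()
```

```text
[560.59536421  38.01775486  75.90431218]
343.73620367699766 314.58620214122027 235.9253433673588 [[0.57, -0.79, -0.24, 622.49], [-0.82, -0.54, -0.17, 80.77], [-0.0, 0.3, -0.96, 243.82], [0.0, 0.0, 0.0, 1.0]]
303,276 L7 N8 Z87 | 303,280 L5 N8 Z88 | 303,284 L12 N9 Z108 | 303,286 L12 N9 Z109 | 303,290 L12 N9 Z113 | 303,295 L12 N9 Z117 | 303,300 L12 N9 Z122 | 303,310 L12 N10 Z129 | 303,320 L12 N10 Z137 | 303,340 L13 N10 Z150 | 303,360 L13 N11 Z160 | 
308,276 L7 N11 Z87 | 308,280 L4 N11 Z87 | 308,284 L12 N11 Z108 | 308,286 L12 N11 Z109 | 308,290 L12 N11 Z113 | 308,295 L12 N11 Z118 | 308,300 L12 N11 Z121 | 308,310 L12 N12 Z130 | 308,320 L12 N12 Z137 | 308,340 L11 N12 Z148 | 308,360 L3 N12 Z147 | 
314,276 L7 N14 Z88 | 314,280 L4 N14 Z86 | 314,284 L12 N14 Z107 | 314,286 L12 N14 Z109 | 314,290 L11 N14 Z112 | 314,295 L12 N14 Z117 | 314,300 L12 N14 Z121 | 314,310 L12 N14 Z130 | 314,320 L12 N14 Z138 | 314,340 L5 N14 Z138 | 314,360 L-3 N14 Z139 | 
320,276 L7 N17 Z87 | 320,280 L4 N17 Z86 | 320,284 L12 N16 Z108 | 320,286 L12 N16 Z110 | 320,290 L12 N16 Z113 | 320,295 L12 N16 Z118 | 320,300 L12 N16 Z123 | 320,310 L12 N16 Z129 | 320,320 L12 N16 Z136 | 320,340 L8 N16 Z143 | 320,360 L3 N16 Z147 | 
326,276 L7 N20 Z88 | 326,280 L4 N20 Z87 | 326,284 L12 N19 Z108 | 326,286 L12 N19 Z109 | 326,290 L12 N19 Z113 | 326,295 L12 N19 Z118 | 326,300 L12 N19 Z122 | 326,310 L12 N18 Z130 | 326,320 L12 N18 Z136 | 326,340 L13 N18 Z150 | 326,360 L13 N17 Z161 |
```

The wrist depth puts the finger ends at z≈107 while the reported TCP is 76. The real tips are about 31 mm higher than the TCP, so neither pass touched the meter. I'll compensate by backing off, descending to TCP z≈47 (tip ≈78) and approaching again.

step_arm(commands=[0,3.2,0,0,0,0,0,0,3.2,0,0,0,0,0,0,3.2,2.9,0,0,0,0,0,3.2,2.9,0,0,0,0,0,2.4,2.9,0,0,0,0,0,2.0,2.9,0,0,0,0,0,1.8,2.9,0,0,0,0,0,1.8,2.9,0,0,0,0])

```text
clock: 6.1
eef_pos: [571.4, 23.9, 47.9]
tool_rot: [3.141, -0.002, 0.607]
force: [1.2, -1.6, -0.5]
width: -0.1
gripper_force: 0.6
```

```bash
python3 tilt.py
python3 - <<'E'
from h import *
O=np.array([552,49]);l=np.array([.8213,.5705]);n=np.array([.5705,-.8213])
a=shot('wrist');C=cloud(a)
for u in(296,303,314,326,333):
  for v in(276,280,284,288):
    p=C[v,u];print('%d,%d L%.0f N%.0f Z%.0f'%(u,v,(p[:2]-O)@l,(p[:2]-O)@n,p[2]),end=' | ')
  print()
E
```

```text
tcp l,n,z 1.5714304883113812 31.675239951893467 47.890664311761135 [ 1.21581351 -1.59687624 -0.51343511] 6.1
wrist green 16552 L [-13.  45.  86.] N [-25. -13.  -0.] Z [86. 87. 89.]
wrist top slope deg 1.720065605253554 91.0048157173807
scene green 352 L [-83.  39.  87.] N [-22.  -7.   5.] Z [43. 89. 94.]
scene top slope deg -0.8149058284041688 96.50056221559657
top green 974 L [-85. -11.  80.] N [-27. -19.  -0.] Z [25. 87. 93.]
top top slope deg 1.563903194260935 97.08397265419649
296,276 L-13 N21 Z13 | 296,280 L-15 N21 Z14 | 296,284 L-18 N21 Z14 | 296,288 L-21 N20 Z13 | 
303,276 L-17 N25 Z2 | 303,280 L-20 N25 Z2 | 303,284 L12 N27 Z78 | 303,288 L13 N28 Z84 | 
314,276 L-18 N32 Z1 | 314,280 L-20 N32 Z2 | 314,284 L12 N32 Z78 | 314,288 L13 N32 Z83 | 
326,276 L-17 N40 Z3 | 326,280 L-20 N40 Z2 | 326,284 L12 N37 Z78 | 326,288 L13 N37 Z83 | 
333,276 L-18 N45 Z1 | 333,280 L-21 N45 Z1 | 333,284 L-23 N45 Z2 | 333,288 L-26 N45 Z2 |
```

Contact: 2 N and a tilt of 1.7°. I'll continue along the arc.

step_arm(commands=[0,-0.4,-0.2,0,0,0,0,0,-0.8,-0.4,0,0,0,0,0,-1.2,-0.55,0,0,0,0,0,-1.6,-0.7,0,0,0,0,0,-2.0,-0.8,0,0,0,0])

```text
clock: 6.8
eef_pos: [558.8, 40.5, 55.0]
tool_rot: [-3.141, 0.0, 0.607]
force: [-0.3, -0.2, 0.6]
width: -0.0
gripper_force: 0.3
```

```bash
python3 tilt.py
```

```text
tcp l,n,z 0.7359703067002981 10.8069705414975 54.966152885115086 [-0.29130031 -0.24211146  0.55554452] 6.8
wrist green 13715 L [-16.  44.  85.] N [-45. -33. -21.] Z [83. 87. 91.]
wrist top slope deg 10.264186325968556 97.77352585484547
scene green 296 L [-83.  34.  87.] N [-42. -27.  -6.] Z [42. 90. 96.]
scene yellow 28 L [-56. -44. -37.] N [12. 16. 20.] Z [25. 44. 56.]
scene top slope deg -5.058478942474302 103.24162437387588
top green 743 L [-86. -14.  82.] N [-46. -35. -21.] Z [81. 88. 95.]
top yellow 13 L [-50. -43. -37.] N [10. 12. 14.] Z [46. 51. 57.]
top top slope deg 13.381945570928432 103.60954071791912
```

The tilt is about 16°. I'll push on past the balance point and then hold.

step_arm(commands=[0,-0.4,-0.15,0,0,0,0,0,-0.8,-0.25,0,0,0,0,0,-1.2,-0.35,0,0,0,0,0,-1.6,-0.4,0,0,0,0,0,-2.0,-0.4,0,0,0,0,0,-2.4,-0.4,0,0,0,0,0,-2.4,-0.4,0,0,0,0,0,-2.4,-0.4,0,0,0,0])

```text
clock: 7.75
eef_pos: [545.7, 59.7, 58.9]
tool_rot: [3.142, -0.0, 0.607]
force: [0.6, 0.9, -0.9]
width: -0.3
gripper_force: 0.0
```

```bash
python3 tilt.py
```

```text
tcp l,n,z 0.8996896877130827 -12.38379044414293 58.91790628773346 [ 0.55528025  0.94958589 -0.90038086] 7.75
wrist green 487 L [-24.  36.  83.] N [-25. -24. -24.] Z [ 7. 22. 34.]
wrist yellow 381 L [-42. -35.  13.] N [-60. -50. -32.] Z [ 47.  52. 133.]
scene green 264 L [-81.  12.  86.] N [-68. -25. -23.] Z [ 8. 22. 34.]
top green 17 L [-75. -35.  53.] N [-111. -111. -110.] Z [15. 25. 38.]
top yellow 21 L [-48. -42. -37.] N [-63. -57. -52.] Z [47. 56. 60.]
```

The meter has fallen onto its back. I'll rise, go above the button and look.

step_arm(commands=[0,0,-3,0,0,0,0,-4.3,-4.1,-3,0,0,0,0,-4.3,-4.1,-3,0,0,0,0,-4.3,-4.1,-3,0,0,0,0,-4.3,-4.1,-3,0,0,0,0])

```text
clock: 8.4
eef_pos: [488.4, 68.7, 89.1]
tool_rot: [3.141, -0.002, 0.607]
force: [-0.1, -0.7, 0.4]
width: 0.0
gripper_force: 0.0
```

Run:
```python
from h import *
O=np.array([552,49]);l=np.array([.8213,.5705]);n=np.array([.5705,-.8213])
s=ctrl.read_state();p=s['eef_pos'];print((p[:2]-O)@l,(p[:2]-O)@n,p,s['force'])
for k in('wrist','scene','top'):
    a=shot(k,'x_'+k+'.png');f=240/np.tan(np.radians(a['vfov'])/2)
    hs=cv2.cvtColor(a['image'],cv2.COLOR_RGB2HSV);C=cloud(a)
    L=(C[...,:2]-O)@l;N=(C[...,:2]-O)@n;Z=C[...,2]
    y=(hs[...,0]>20)&(hs[...,0]<35)&(hs[...,1]>150)&(abs(L+42)<30)&(abs(N+53)<30)&(Z<70)&(Z>30)
    if y.sum()<5: print(k,'none');continue
    v,u=np.nonzero(y); w=np.linalg.inv(a['world_to_cam']);r=w[:3,:3]@[(u.mean()-a['cx'])/f,(v.mean()-a['cy'])/f,1];c=w[:3,3]
    q=c+r*(53-c[2])/r[2]; print(k,y.sum(),'ray',(q[:2]-O)@l,(q[:2]-O)@n,'cloud',np.median(L[y]),np.median(N[y]),np.median(Z[y]))
    m=(Z>40)&(Z<52)&(abs(L)<110)&(N>-115)&(N<10)
    rr=cv2.minAreaRect(np.stack([L[m],N[m]],-1).astype(np.float32));print(m.sum(),rr,Z[m].mean())
a=cv2.imread('pics/x_scene.png');cv2.imwrite('pics/p3.png',cv2.resize(a[210:340,200:380],None,fx=4,fy=4))
```

```text
-41.04158034599629 -52.46589157688396 [488.36100965  68.67593764  89.10036144] [-0.11129942 -0.72463503  0.39968409]
wrist 603 ray -40.64505451797965 -55.60123785546156 cloud -40.687455822129394 -55.35570005550233 52.73350154136594
37864 ((0.07349395751953125, -68.17399597167969), (85.26673889160156, 175.04576110839844), 89.87368774414062) 45.288153462724736
scene 23 ray -43.480929981180786 -55.593484282688145 cloud -42.33221322121532 -53.40627302903828 55.27163872995686
1575 ((-0.8028182983398438, -66.34796142578125), (89.58679962158203, 176.1304931640625), 89.35089874267578) 47.15707711880241
top none
```

View pics/p3.png

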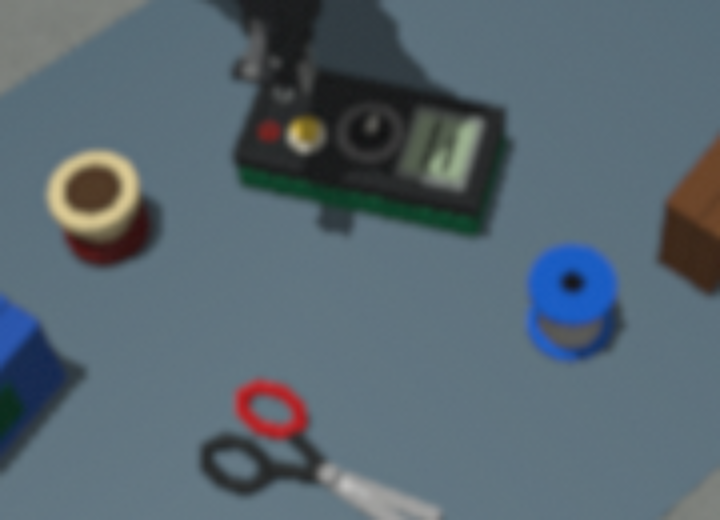

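The picture shows the meter flat on its green back with the screen up at (445,150) and the button at (305,133). I'll correct by 3 mm and descend to just above the button.

step_arm(commands=[-0.1,-0.3,3,0,0,0,0,-0.1,-0.3,5.5,0,0,0,0,-0.1,-0.3,6.2,0,0,0,0,-0.1,-0.3,6.4,0,0,0,0,-0.1,-0.3,6.5,0,0,0,0,-0.1,-0.3,6.6,0,0,0,0,-0.1,-0.3,6.6,0,0,0,0])

```text
clock: 9.25
eef_pos: [484.0, 70.4, 23.7]
tool_rot: [-3.142, 0.0, 0.607]
force: [-3.1, -0.9, 4.7]
width: -0.1
gripper_force: 2.3
```

step_arm(commands=[0,0,0.15,0,0,0,0,0,0,0.3,0,0,0,0,0,0,0.3,0,0,0,0])

```text
clock: 9.55
eef_pos: [484.1, 70.4, 23.2]
tool_rot: [3.141, -0.001, 0.606]
force: [-8.4, -0.7, 32.6]
width: -0.1
gripper_force: 16.1
```

```bash
python3 -c "
from h import *
s=ctrl.read_state();print(s['eef_pos'],s['force'])
a=shot('wrist','w4.png');C=cloud(a)
for v in (278,282,284,286,290,294): print(v,C[v,300:330:6].round(0).tolist())"
```

```text
[484.13255573  70.39864845  23.16575718] [-8.38077799 -0.74415475 32.55351397]
278 [[488.0, 81.0, 45.0], [490.0, 79.0, 44.0], [492.0, 77.0, 46.0], [493.0, 75.0, 46.0], [494.0, 72.0, 45.0]]
282 [[487.0, 80.0, 45.0], [489.0, 79.0, 48.0], [491.0, 77.0, 48.0], [493.0, 74.0, 49.0], [494.0, 72.0, 49.0]]
284 [[489.0, 82.0, 54.0], [491.0, 80.0, 54.0], [493.0, 78.0, 55.0], [494.0, 75.0, 54.0], [496.0, 74.0, 56.0]]
286 [[490.0, 82.0, 57.0], [491.0, 80.0, 57.0], [493.0, 78.0, 57.0], [494.0, 75.0, 56.0], [496.0, 74.0, 57.0]]
290 [[490.0, 82.0, 60.0], [491.0, 80.0, 60.0], [492.0, 77.0, 59.0], [494.0, 76.0, 61.0], [496.0, 73.0, 60.0]]
294 [[490.0, 82.0, 65.0], [491.0, 79.0, 64.0], [493.0, 78.0, 64.0], [494.0, 76.0, 64.0], [495.0, 73.0, 64.0]]
```

View pics/w4.png

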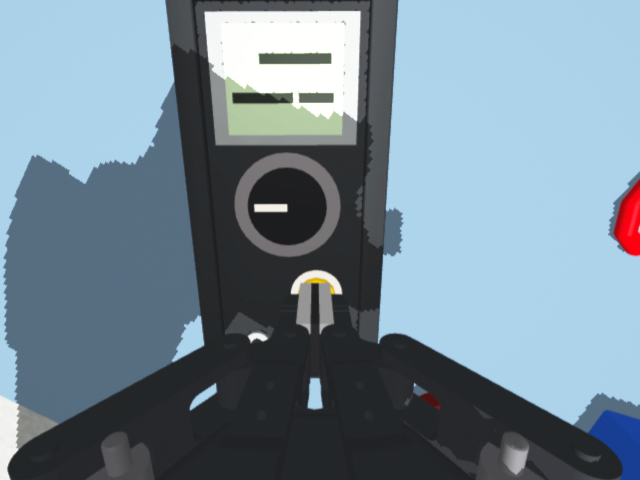

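The tip is squarely on the button at (316,285). The force rises stiffly to 32 N, which suggests the stop. I'll back off in steps and check for the spring's travel.

step_arm(commands=[0,0,-0.3,0,0,0,0,0,0,-0.3,0,0,0,0])

```text
clock: 9.8
eef_pos: [485.0, 70.6, 24.5]
tool_rot: [3.141, -0.002, 0.607]
force: [-3.2, 0.1, 4.0]
width: 0.5
gripper_force: 2.0
```

step_arm(commands=[0,0,-0.1,0,0,0,0,0,0,-0.1,0,0,0,0])

```text
clock: 10.0
eef_pos: [485.0, 70.6, 24.4]
tool_rot: [3.141, -0.001, 0.607]
force: [-1.2, -0.7, 4.8]
width: -0.0
gripper_force: 2.0
```

step_arm(commands=[0,0,-0.15,0,0,0,0,0,0,-0.15,0,0,0,0])

```text
clock: 10.2
eef_pos: [485.0, 70.6, 25.6]
tool_rot: [3.141, -0.001, 0.607]
force: [-1.1, -0.2, 3.4]
width: 0.1
gripper_force: 1.6
```

step_arm(commands=[0,0,-0.2,0,0,0,0,0,0,-0.2,0,0,0,0])

```text
clock: 10.4
eef_pos: [485.0, 70.7, 27.5]
tool_rot: [3.141, -0.001, 0.607]
force: [-0.6, -1.0, 0.8]
width: 0.1
gripper_force: 0.8
```

step_arm(commands=[0,0,-0.2,0,0,0,0,0,0,-0.2,0,0,0,0])

```text
clock: 10.6
eef_pos: [484.8, 71.0, 29.5]
tool_rot: [3.142, -0.001, 0.607]
force: [-0.0, -0.9, -0.1]
width: 0.2
gripper_force: 0.0
```

As the tip backs off about 4 mm, the force falls 4.8 → 3.4 → 0.8 → 0 N. That is the button's spring, so it was fully in at the 32 N stop. I'll retreat and do a final check.

step_arm(commands=[0,0,-2,0,0,0,0,0,0,-6,0,0,0,0,0,0,-10,0,0,0,0,0,0,-12,0,0,0,0,0,0,-12,0,0,0,0,0,0,-12,0,0,0,0])

```text
clock: 11.2
eef_pos: [484.4, 70.8, 149.3]
tool_rot: [3.141, -0.0, 0.607]
force: [0.3, -0.5, -0.7]
width: -0.3
gripper_force: 0.0
```

Run:
```python
from h import *
O=np.array([552,49]);l=np.array([.8213,.5705]);n=np.array([.5705,-.8213])
s=ctrl.read_state();print(s['eef_pos'],s['force'],abs(s['qd']).max())
a=shot('wrist');C=cloud(a);L=(C[...,:2]-O)@l;N=(C[...,:2]-O)@n;Z=C[...,2]
m=(Z>40)&(Z<52)&(abs(L)<110)&(N>-125)&(N<10);print(m.sum(),cv2.minAreaRect(np.stack([L[m],N[m]],-1).astype(np.float32)),Z[m].mean())
hs=cv2.cvtColor(a['image'],cv2.COLOR_RGB2HSV);y=(hs[...,0]>20)&(hs[...,0]<35)&(hs[...,1]>150)&(Z>30)&(Z<70)&(abs(L+42)<20)
print('button',y.sum(),np.median(L[y]),np.median(N[y]),np.median(Z[y]))
print(ctrl.finish_job())
```

```text
[484.37316494  70.77185217 149.34532342] [ 0.33626268 -0.52659011 -0.70598425] 0.028552983859227894
24660 ((-0.1809539794921875, -68.22769165039062), (85.18807220458984, 175.47042846679688), 89.91228485107422) 45.280711388358924
button 354 -41.27144355229062 -55.283441394669225 52.75480680196563
the job is handed in; nothing more can be done
None
```

The meter lies flat on its green back with the screen up, about 3 mm from where it tipped; its power button was pressed fully in and let go, and the job was handed in at about 11 s with the arm clear and no bystander touched.

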